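Tidy the drill cases on the bench shelf

ROBOT

A 6-joint arm with a two-finger parallel gripper is mounted at the origin on the work surface. World frame = base frame: x ahead of the robot, y to its left, z up, the work surface at z = 0. Lengths are in m, angles in degrees, forces in N, time in s.
With the tool pointing down it reaches from about 0.275 to 0.725 m from the base axis. Payload 5.6 kg.
Tool frame: the origin (TCP) lies midway between the tips of the shut fingers; the grasp point (between the pads) lies manip.hold_point_z behind it (manip.hold_point_z is the distance from the TCP to the grasp point, in m); z points along the fingers, y is the direction in which the jaws open and shut (so a half turn about z gives the same grasp; the last joint's range is limited). The gripper opens to 85 mm and grips with 20 to 120 N. Pads are 22 mm wide; open, the fingers measure 114 mm over their backs; the gripper's body (76 mm by 85 mm) begins 54 mm behind the grasp point. The pads swing forward as they close: fully open they stand 13 mm farther back than shut.
Start: joints at [-57.319, 14.616, 6.199, 0, -81.583, -16.306], TCP at [0.155, -0.528, 0.207] pointing down, gripper open.
Joint ranges: [-168.99, 168.99], [-69.2, 112.95], [-62.41, 85.93], [-164.36, 98.24], [-168.68, -3.75], [-174.98, 174.98]. Speed limits (degrees/s): [147.25, 147.25, 180, 180, 180, 180].

INTERFACE

Orientations are given as [roll, pitch, yaw] about the fixed x, y, z axes, in that order (R = Rz(yaw) Ry(pitch) Rx(roll)).
In Python, from plant import get_state, optics, workorder, manip gives the robot as it stands.
- The arm moves only by the tool step_arm, never from a script. Its argument "deltas" is a list that holds one entry, the list of rows, each a list of 5 numbers: the shift along the world's x, y, z in cm, then the turn about the world's z in units of 5 degrees (1.0 is 5 degrees), then the finger opening in cm, from 0 to 8.54. In form: [[[x, y, z, roll, grip], ...]]. A call has 1 to 20 rows; each row shifts and turns the commanded pose from where the row before left it; what a row does not reach is not made up. A row lasts 1/12 s, in which the tool goes at most 41.7 mm and 7.16 degrees, less where a joint would pass 70% of its speed; a pose out of reach is approached as far as the arm can. A call with a gripper value outside its range is refused whole. The fingers move at their own pace and stop on an object; "grip_force" is the grip in N (left out, the last holds). Time passes only in rows, so rows that do not move let the fingers close. It gives the time, the measured TCP pose, the force and the opening at its end, in the units of the state.
- get_state(): the state, without advancing time (a new reading comes with each control period).
- optics.camera(name): name is "scene" or "top" or "wrist"; returns a dict with "color" (384x512x3 uint8, blue, green, red), "fx", "fy", "cx", "cy" (pixels), "world_from_camera" (4x4, takes a point from camera to world coordinates); the wrist camera has in their place "T_tool_cam" (4x4, takes a point from camera to tool coordinates, whose origin is the TCP and whose axes are the flange's). Camera axes: x right, y down, z forward; pixel columns grow to the right and rows downward; lengths in m; the calibration is good to about 2 mm. A picture is of the moment at which its call begins: read the wrist's pose just before it. There is no depth.
- workorder.job_done(): hands the job in, once; it reports no verdict.
The state is a dict: "clock": time; "joint_pos": joint angles; "qd": joint speeds; "tau": joint torques, N m; "tcp_pos": TCP position; "eef_rot": TCP orientation; "ft_force": force on the tool from outside, world axes, zero at the start; "wrist_torque": the same for the moment, N m; "opening": finger opening in m.
Only numpy, scipy, OpenCV 4.12 (cv2) and the standard library are available. Lean on these libraries where they do the work, as an engineer would, in place of code of your own. Each camera call takes 0.05 s, during which the arm holds its last target. There are 200 camera calls.

TASK

Put the blue drill case from the bench back on the shelf next to the other blue one - set it down, don't drop it - and make a neat row of all four cases: standing upright side by side with no gaps, closed up against the shelf's left-hand end panel (left as the robot sees it), squared up and pushed right back against the rear rail, latches to the front. Don't knock any case over, and leave the grease tin, spray can, V-block and wrench where they are.

Things in the scene. Friction and masses are not known exactly. Their poses are not given: they have to be found in the camera images.
- shelf: green steel bench-top shelf, fixed to the bench; origin on the bench under its middle, x to its rear, y to its left (seen from the robot). Board top 90 mm above the bench, 440 mm wide between two 8 mm end panels (panels rise 45 mm above the board), clear depth 190 mm from the open front edge (shelf x -95 mm) to the rear rail (front face at shelf x 95 mm), which rises 40 mm above the board; nothing above the board
- shelf_corner (a point): the corner on the board top where the inner face of the left end panel meets the front face of the rear rail; in the shelf's frame at x 95, y 220, z 90 mm, axes as the shelf's. A case fully home here has its origin at x -75 and y -20 mm from this point, the next at y -60, then -100 and -140
- blue_case: blue drill-set case, a closed rigid box standing on its long edge: 150 mm long (its x), 40 mm thick (its y), 80 mm high (its z), about 0.35 kg, plain vertical sides; small steel latch and blank paper label on its front end (-x), hinge strip on its top. Origin: centre of its underside, z up. Starts on the shelf board, in any of three places, as do the red and yellow ones, 100 mm or so apart, up to 35 mm short of the rear rail and a little askew, latch to the front
- red_case: the same case in red, on the shelf
- yellow_case: the same case in yellow, on the shelf
- returned_case: a second blue case, same size and make, standing upright on the bench to the right of the shelf, latch end towards the robot; can be gripped from above across its 40 mm thickness
- grease_tin: round steel tin with orange lid, 57 mm diameter, 54 mm high, standing on the board near the right end panel; origin centre of its underside; to be left alone
- spray_can: white spray can with blue band and red cap, 52 mm diameter, 165 mm high, on the bench left of the shelf; origin centre of its underside; to be left alone
- v_block: steel V-block 90 x 50 x 46 mm, on the bench at the right, beyond the returned case; origin centre of its underside; to be left alone
- wrench: combination wrench 180 mm long lying along its x on the bench in front of the shelf, towards the left; origin centre of its underside; to be left alone
- blue_case_latch (a point): the latch on the front end of blue_case: in the case's frame at x -75, y 0, z 56 mm
- red_case_latch (a point): the latch on the front end of red_case: in the case's frame at x -75, y 0, z 56 mm
- yellow_case_latch (a point): the latch on the front end of yellow_case: in the case's frame at x -75, y 0, z 56 mm
- returned_case_latch (a point): the latch on the front end of returned_case: in the case's frame at x -75, y 0, z 56 mm
Not all that is in view belongs to the job. What is shaped like the blue_case but pink is not meant. Several things have the shape of the yellow_case; the one meant has the colours described above.

How it is judged:
By the outcome, as a careful person would: the job done as asked, in the order asked, and still so for the second after the job is handed in, with the robot touching nothing.
It also fails if it takes over 72 s, if anything falls off the work surface, if the arm or the gripper's body presses on something with over 40 N, if the wrist force passes 120 N, or if a joint passes its speed limit or range.

## Working session

There is one attempt and no reset: what is moved stays moved. The work goes in short steps, Python scripts to look and compute and a tool call to move; the robot and the scene stay as the last step left them, time stands still between calls to the robot, and variables do not carry over. Pictures are saved under pics/ and viewed, about 8 in all and at most 12, crops included, and the job is handed in when it is done.

Besides the shell and the picture viewer there is one more tool, called after "Emit:" by a JSON object that holds its "name" and its "arguments", one argument or row to a line. step_arm: Moves the arm, as the interface text tells. Its arguments: {"type":"object","properties":{"deltas":{"type":"array","items":{"type":"array","items":{"type":"array","items":{"type":"number"}}}},"grip_force":{"type":"number"}},"required":["deltas"]}

```bash
mkdir -p pics; ls; python3 - <<'E'
from plant import get_state, optics, workorder, manip
import cv2,numpy as np
s=get_state();print(s['clock'],s['tcp_pos'],s['eef_rot'],s['opening'],manip.hold_point_z)
ims=[]
for n in ['scene','top']:
    c=optics.camera(n);cv2.imwrite(f'pics/{n}0.png',c['color']);print(n,c['fx'],c['fy'],c['cx'],c['cy'],np.round(c['world_from_camera'],4).tolist())
    np.save(f'{n}_T.npy',c['world_from_camera'])
c=optics.camera('wrist');print(c['fx'],c['cx'],c['cy'],np.round(c['T_tool_cam'],4).tolist())
E
```

```text
pics
0.0 [ 0.15496059 -0.52715851  0.20658643] [ 1.79890354e+02 -5.50384818e-03 -1.63627984e+02] 0.08544516855897563 0.0187
scene 497.6880425894922 497.6880425894922 256.90833161935035 194.43805200548204 [[0.467, 0.7213, -0.5115, 1.2796], [0.8842, -0.3716, 0.2831, -0.357], [0.0142, -0.5844, -0.8113, 1.2269], [0.0, 0.0, 0.0, 1.0]]
top 385.6679692846054 385.6679692846054 260.1467573869006 187.31802033938752 [[-0.0289, -0.9758, 0.2167, 0.3718], [-0.9996, 0.0281, -0.0068, 0.0461], [0.0005, -0.2168, -0.9762, 1.0865], [0.0, 0.0, 0.0, 1.0]]
332.25896351940946 256.9317973591962 190.19087457338978 [[0.0001, -0.9547, -0.2977, 0.0762], [1.0, 0.0001, -0.0002, 0.0001], [0.0002, -0.2977, 0.9547, -0.1665], [0.0, 0.0, 0.0, 1.0]]
```

View pics/scene0.png

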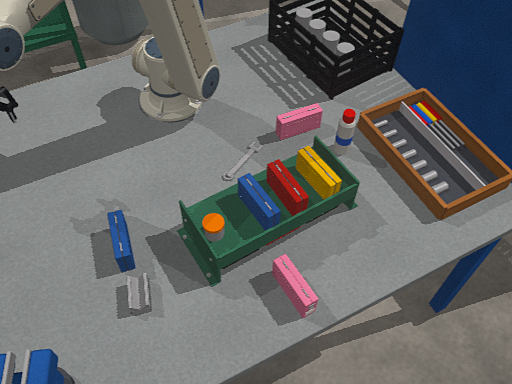

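View pics/top0.png

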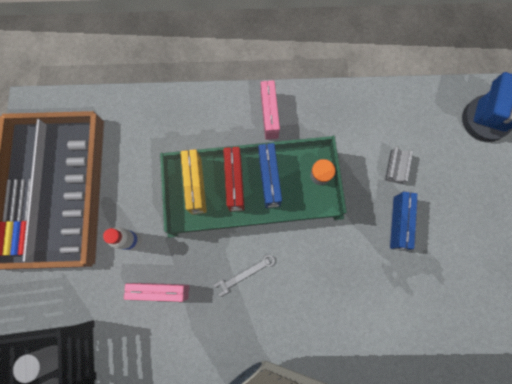

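The overview shows, from left to right on the shelf, yellow, red and blue, with the tin at the right. The returned case is at top pixel (405,222) and the V-block at (400,165). The pink cases are decoys.

```bash
cat > h.py <<'E'
import cv2,numpy as np
from plant import get_state, optics, workorder, manip
from scipy.spatial.transform import Rotation as R
def cam(n):
    s=get_state();c=optics.camera(n)
    if n=='wrist':
        T=np.eye(4);T[:3,:3]=R.from_euler('xyz',s['eef_rot'],degrees=True).as_matrix();T[:3,3]=s['tcp_pos']
        c['T']=T@c['T_tool_cam']
    else: c['T']=np.array(c['world_from_camera'])
    return c
def ray(c,uv,z):
    uv=np.atleast_2d(uv).astype(float)
    d=np.c_[(uv[:,0]-c['cx'])/c['fx'],(uv[:,1]-c['cy'])/c['fy'],np.ones(len(uv))]@c['T'][:3,:3].T
    o=c['T'][:3,3];return (o+d*((z-o[2])/d[:,2])[:,None])
def proj(c,P):
    q=(np.atleast_2d(P)-c['T'][:3,3])@c['T'][:3,:3]
    return np.c_[q[:,0]/q[:,2]*c['fx']+c['cx'],q[:,1]/q[:,2]*c['fy']+c['cy']]
H={'yellow':[(18,32)],'red':[(0,8),(172,180)],'blue':[(100,125)],'green':[(60,90)],'orange':[(8,17)]}
def mask(im,col,smin=120,vmin=50):
    h=cv2.cvtColor(im,cv2.COLOR_BGR2HSV);m=np.zeros(im.shape[:2],np.uint8)
    for a,b in H[col]: m|=cv2.inRange(h,(a,smin,vmin),(b,255,255))
    return m
def st():
    s=get_state();print('t',round(s['clock'],2),np.round(s['tcp_pos'],4),np.round(s['eef_rot'],2),np.round(s['ft_force'],1),round(s['opening'],4))
E
python3 - <<'E'
from h import *
c=cam('top');im=c['color']
for col in ['yellow','red','blue','orange']:
    m=mask(im,col)
    for k in cv2.findContours(m,cv2.RETR_EXTERNAL,cv2.CHAIN_APPROX_NONE)[0]:
        if cv2.contourArea(k)<150: continue
        r=cv2.minAreaRect(k);b=cv2.boxPoints(r)
        z=.08 if r[0][0]>380 else .17
        v=cv2.cvtColor(im,cv2.COLOR_BGR2HSV)[...,2][m>0]
        print(col,np.round(r[0]),np.round(r[1]),'centre@top',np.round(ray(c,r[0],z)[0],3),'box',np.round(ray(c,b,z)[:,:2],3).tolist())
cv2.imwrite('pics/topcrop.png',cv2.resize(im[125:260,150:430],None,fx=2.8,fy=2.8,interpolation=cv2.INTER_CUBIC))
# panel/rail corners guess
E
```

```text
yellow [  7. 238.] [ 6. 34.] centre@top [0.469 0.641 0.17 ] box [[0.431, 0.649], [0.511, 0.649], [0.509, 0.633], [0.429, 0.633]]
yellow [193. 181.] [62. 20.] centre@top [0.596 0.204 0.17 ] box [[0.673, 0.237], [0.677, 0.188], [0.521, 0.173], [0.518, 0.22]]
red [112. 235.] [14. 17.] centre@top [0.47  0.395 0.17 ] box [[0.487, 0.416], [0.486, 0.376], [0.453, 0.374], [0.454, 0.414]]
red [233. 177.] [61. 17.] centre@top [0.602 0.105 0.17 ] box [[0.679, 0.13], [0.681, 0.087], [0.528, 0.081], [0.526, 0.123]]
blue [ 15. 238.] [ 6. 33.] centre@top [0.47  0.623 0.17 ] box [[0.432, 0.63], [0.51, 0.629], [0.508, 0.616], [0.43, 0.616]]
blue [404. 220.] [23. 56.] centre@top [ 0.497 -0.335  0.08 ] box [[0.428, -0.293], [0.574, -0.317], [0.569, -0.379], [0.422, -0.352]]
blue [270. 174.] [61. 18.] centre@top [0.608 0.016 0.17 ] box [[0.685, 0.045], [0.689, 0.0], [0.535, -0.012], [0.531, 0.03]]
blue [492. 101.] [37. 58.] centre@top [ 0.825 -0.622  0.08 ] box [[0.74, -0.557], [0.916, -0.583], [0.913, -0.689], [0.738, -0.659]]
orange [323. 170.] [23. 22.] centre@top [ 0.615 -0.117  0.17 ] box [[0.617, -0.078], [0.655, -0.119], [0.613, -0.155], [0.575, -0.115]]
orange [ 48. 190.] [155.  95.] centre@top [0.582 0.556 0.17 ] box [[0.788, 0.695], [0.781, 0.454], [0.394, 0.429], [0.401, 0.65]]
```

View pics/topcrop.png

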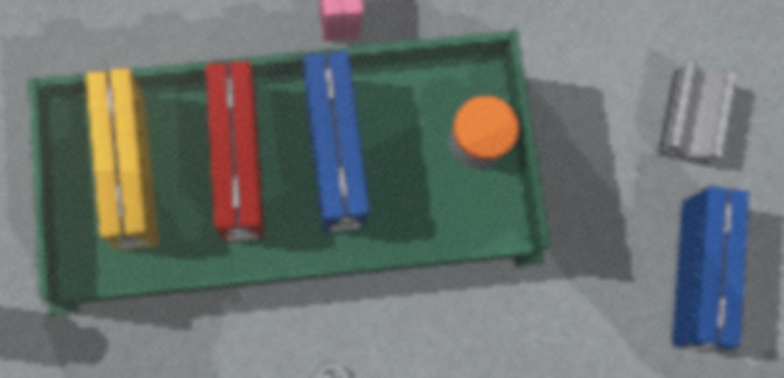

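```bash
python3 - <<'E'
from h import *
c=cam('top')
o=lambda p:np.array(p)/2.8+[150,125]
q={'y':[(87,73),(130,70),(147,232),(103,238)],'r':[(207,66),(248,63),(262,228),(219,233)],'b':[(304,57),(347,54),(367,215),(324,222)],'ret':[(712,187),(748,190),(741,345),(705,345)]}
for k,p in q.items():
    w=ray(c,o(p),.08 if k=='ret' else .17)[:,:2]
    f=(w[2]+w[3])/2;r=(w[0]+w[1])/2;d=r-f
    print(k,'ctr',np.round((f+r)/2,3),'len',round(np.hypot(*d),3),'yaw',round(np.degrees(np.arctan2(d[1],d[0])),1),'w',np.round([np.hypot(*(w[0]-w[1])),np.hypot(*(w[2]-w[3]))],3))
w=ray(c,o([(30,80),(517,32),(545,258),(48,307)]),.135)[:,:2]
print('shelf',np.round(w,3).tolist());m=w.mean(0);dd=[(w[0]-w[1]),(w[3]-w[2]),(w[0]-w[3]),(w[1]-w[2])]
for d in dd: print(round(np.hypot(*d),3),round(np.degrees(np.arctan2(d[1],d[0])),1))
print(m, 'tin',ray(c,o((486,127)),.144),'vblock',ray(c,o((700,110)),.046))
E
```

```text
y ctr [0.6   0.207] len 0.148 yaw 6.1 w [0.038 0.038]
r ctr [0.603 0.104] len 0.15 yaw 3.5 w [0.037 0.037]
b ctr [0.609 0.015] len 0.148 yaw 4.8 w [0.038 0.038]
ret ctr [ 0.497 -0.35 ] len 0.149 yaw -9.0 w [0.034 0.033]
shelf [[0.679, 0.293], [0.713, -0.158], [0.501, -0.168], [0.47, 0.272]]
0.453 94.3
0.441 94.0
0.21 5.8
0.212 2.7
[0.59100737 0.05952687] tin [[ 0.62030306 -0.1220166   0.144     ]] vblock [[ 0.65754512 -0.35466342  0.046     ]]
```

Emit:
{"name": "step_arm", "arguments": {
  "deltas": [
    [[2.9,2.2,0.8,-0.5,8.5],[2.9,2.2,0.8,-0.5,8.5],[2.9,2.2,0.8,-0.5,8.5],[2.9,2.2,0.8,-0.5,8.5],[2.9,2.2,0.8,-0.5,8.5],[2.9,2.2,0.8,-0.5,8.5],[2.9,2.2,0.8,-0.5,8.5],[2.9,2.2,0.8,-0.5,8.5],[0,0,0,0,8.5],[0,0,0,0,8.5]]
  ]
}}

```text
clock: 1.08
tcp_pos: [0.3885, -0.3505, 0.2715]
eef_rot: [180.0, 0.0, 176.6]
ft_force: [-0.5, -0.2, 0.0]
opening: 0.0851
```

Everything agrees with the given sizes: case length is 0.148–0.150 m and shelf yaw is about 4°. Next I grip the returned case.

Emit:
{"name": "step_arm", "arguments": {
  "deltas": [
    [[2.7,0,0,-0.28,8.5],[2.7,0,-1,-0.28,8.5],[2.7,0,-2,-0.28,8.5],[2.7,0,-3,-0.28,8.5],[0,0,-3.2,0,8.5],[0,0,-3.2,0,8.5],[0,0,-3.2,0,8.5],[0,0,-3,0,8.5],[0,0,-2,0,8.5],[0,0,-2,0,8.5],[0,0,0,0,8.5],[0,0,0,0,3.5],[0,0,0,0,3.5],[0,0,0,0,3.5],[0,0,0,0,3.5],[0,0,0,0,3.5]]
  ],
  "grip_force": 50
}}

```text
clock: 2.42
tcp_pos: [0.4961, -0.3523, 0.0476]
eef_rot: [-179.9, 0.2, 170.8]
ft_force: [-0.5, 1.2, 5.8]
opening: 0.0385
```

Emit:
{"name": "step_arm", "arguments": {
  "deltas": [
    [[0,0,2,0,3.5],[0,0,3,0,3.5],[0,0,4,0,3.5],[0,0,4,0,3.5],[0,0,3.5,0,3.5],[0.4,1.7,1.5,0.1,3.5],[0.8,2.7,0,0.25,3.5],[0.85,2.85,0,0.25,3.5],[0.85,2.85,0,0.25,3.5],[0.85,2.85,0,0.25,3.5],[0.85,2.85,0,0.25,3.5],[0.85,2.85,0,0.25,3.5],[0.85,2.85,0,0.25,3.5],[0.85,2.85,0,0.25,3.5],[0.8,2.85,0,0.28,3.5],[0.6,2.4,0,0.25,3.5],[0.35,1.7,0,0.25,3.5],[0,0,0,0,3.5],[0,0,0,0,3.5]]
  ]
}}

```text
clock: 4.0
tcp_pos: [0.5838, -0.0377, 0.225]
eef_rot: [180.0, -0.1, -174.7]
ft_force: [-0.4, -0.3, -2.8]
opening: 0.0385
```

```bash
python3 - <<'E'
from h import *
import pickle
st();c=cam('wrist');t=cam('top')
pickle.dump((c,t),open('w1.pkl','wb'))
a=c['color'];b=t['color'][125:260,150:430]
b=cv2.resize(b,None,fx=512/280,fy=512/280,interpolation=cv2.INTER_CUBIC)
im=np.vstack([a,b[:216]]);cv2.imwrite('pics/w1.png',im)
E
```

```text
t 4.0 [ 0.5838 -0.0377  0.225 ] [ 1.7998e+02 -7.0000e-02 -1.7473e+02] [-0.4 -0.3 -2.8] 0.0385
```

View pics/w1.png

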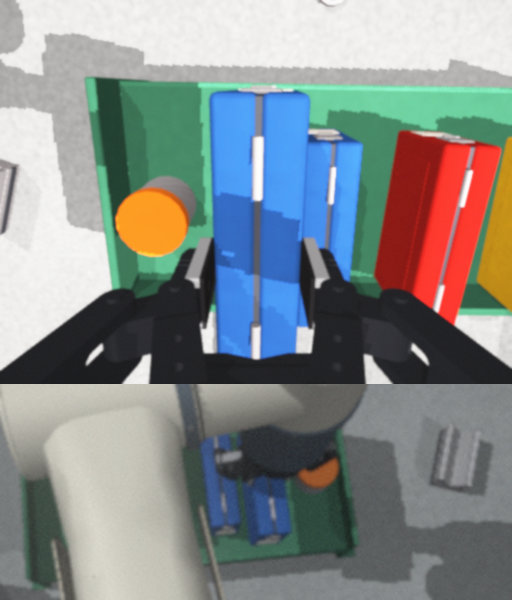

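```bash
python3 - <<'E'
from h import *
import pickle
c,t=pickle.load(open('w1.pkl','rb'))
for n,p,z in [('tin',(153,220),.144),('blueR',(360,140),.17),('redL',(400,132),.17),('redR',(498,148),.17),('heldL',(211,95),.257),('heldR',(307,95),.257),('heldhinge',(259,95),.257),('frontedgeA',(97,80),.09),('frontedgeB',(509,88),.09),('panelRtopfront',(88,78),.135)]:
    print(n,np.round(ray(c,p,z)[0],4))
E
```

```text
tin [ 0.6173 -0.1184  0.144 ]
blueR [0.5354 0.0269 0.17  ]
redL [0.5277 0.0524 0.17  ]
redR [0.5322 0.1203 0.17  ]
heldL [ 0.5127 -0.0622  0.257 ]
heldR [ 0.5092 -0.025   0.257 ]
heldhinge [ 0.5109 -0.0436  0.257 ]
frontedgeA [ 0.515  -0.1824  0.09  ]
frontedgeB [0.4888 0.1733 0.09  ]
panelRtopfront [ 0.5132 -0.1684  0.135 ]
```

Emit:
{"name": "step_arm", "arguments": {
  "deltas": [
    [[0,-0.6,-1,-0.12,3.5],[0,-0.5,-2,-0.1,3.5],[0,0,-2,0,3.5],[0,0,-1.5,0,3.5],[0,0,-1,0,3.5],[0,0,-0.6,0,3.5],[0,0,-0.2,0,3.5],[0,0,-0.2,0,3.5],[0,0,-0.1,0,3.5],[0,0,0,0,3.5]]
  ]
}}

```text
clock: 4.93
tcp_pos: [0.5845, -0.0497, 0.1401]
eef_rot: [-180.0, 0.1, -175.9]
ft_force: [0.1, 0.1, -3.8]
opening: 0.0384
```

Emit:
{"name": "step_arm", "arguments": {
  "deltas": [
    [[0,0,-0.1,0,3.5],[0,0,-0.1,0,3.5],[0,0,-0.05,0,3.5],[0,0,0,0,3.5]]
  ]
}}

```text
clock: 5.27
tcp_pos: [0.5844, -0.0496, 0.1377]
eef_rot: [-180.0, 0.1, -175.9]
ft_force: [-1.1, 1.6, 0.2]
opening: 0.0387
```

Emit:
{"name": "step_arm", "arguments": {
  "deltas": [
    [[0,0,0,0,5],[0,0,0,0,5],[0,0,0,0,5],[0,0,2,0,5],[0,0,3,0,5],[0,0,3,0,8.5],[0.1,1.7,1,0,8.5],[0.15,3,0,0.05,8.5],[0.2,3,0,0.05,8.5],[0.2,3,0,0.05,8.5],[0.2,3,0,0.05,8.5],[0.2,3,0,0.05,8.5],[0.2,3,0,0.05,8.5],[0.2,3,0,0.05,8.5],[0.1,2,0,0.05,8.5],[0,1,0,0,8.5],[0,0,0,0,8.5]]
  ]
}}

```text
clock: 6.68
tcp_pos: [0.5995, 0.2092, 0.2264]
eef_rot: [-180.0, -0.0, -173.8]
ft_force: [0.3, -0.2, -0.4]
opening: 0.0848
```

```bash
python3 - <<'E'
from h import *
import pickle
st();c=cam('wrist');pickle.dump(c,open('w2.pkl','wb'))
cv2.imwrite('pics/w2.png',cv2.resize(c['color'],None,fx=1.5,fy=1.5))
E
```

```text
t 6.68 [0.5995 0.2092 0.2264] [-1.7999e+02 -3.0000e-02 -1.7380e+02] [ 0.3 -0.2 -0.4] 0.0848
```

View pics/w2.png

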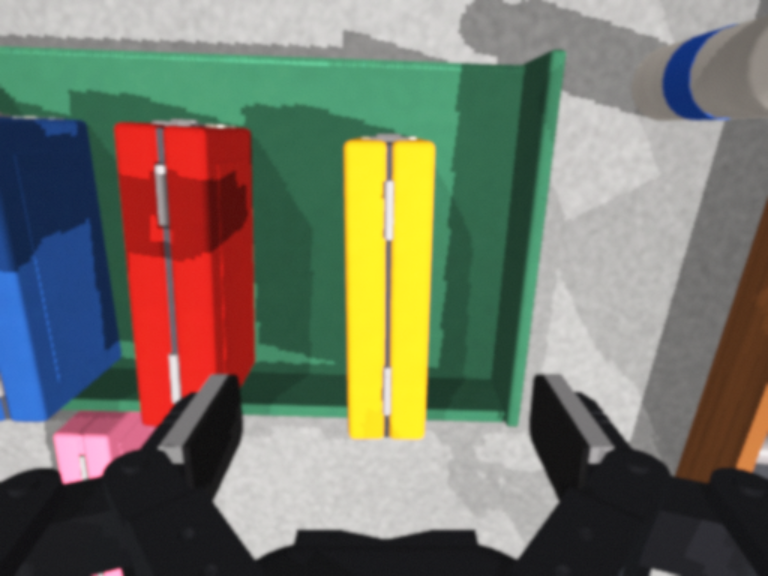

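```bash
python3 - <<'E'
from h import *
import pickle
c=pickle.load(open('w2.pkl','rb'))
a=np.radians(4.2);n=np.array([np.cos(a),np.sin(a)]);l=np.array([-n[1],n[0]])
for k,p,z in [('yFR',(344,142),.17),('yFL',(435,142),.17),('yRR',(349,437),.17),('yRL',(425,437),.17),('panF',(525,66),.09),('panR',(492,380),.09),('railR',(250,372),.09),('frontmid',(100,52),.09),('panTopF',(553,62),.135),('panTopR',(510,420),.135),('redFR',(116,124),.17),('redFL',(207,127),.17),('redRR',(142,422),.17),('blFL',(85,120),.17)]:
    w=ray(c,np.array(p)/1.5,z)[0];print(k,np.round(w[:2],4),'n,l',np.round([w[:2]@n,w[:2]@l],4))
E
```

```text
yFR [0.5305 0.1838] n,l [0.5426 0.1444]
yFL [0.5263 0.2227] n,l [0.5412 0.1836]
yRR [0.6766 0.1986] n,l [0.6893 0.1485]
yRL [0.6723 0.2377] n,l [0.6879 0.1879]
panF [0.4812 0.2749] n,l [0.5001 0.239 ]
panR [0.6765 0.2901] n,l [0.6959 0.2398]
railR [0.6882 0.1271] n,l [0.6957 0.0764]
frontmid [0.4997 0.0387] n,l [0.5012 0.002 ]
panTopF [0.4844 0.2769] n,l [0.5034 0.2407]
panTopR [0.6787 0.292 ] n,l [0.6982 0.2415]
redFR [0.5337 0.0867] n,l [0.5386 0.0473]
redFL [0.5307 0.1252] n,l [0.5385 0.086 ]
redRR [0.6792 0.0924] n,l [0.6842 0.0424]
blFL [0.5335 0.0736] n,l [0.5374 0.0344]
```

Emit:
{"name": "step_arm", "arguments": {
  "deltas": [
    [[0,0.1,-2.5,-0.1,8.5],[0,0,-3,0,8.5],[0,0,-2,0,8.5],[0,0,-0.9,0,8.5],[0,0,0,0,3.5],[0,0,0,0,3.5],[0,0,0,0,3.5],[0,0,0,0,3.5],[0,0,0,0,3.5],[0,0,0.2,0,3.5],[0,0,0.2,0,3.5],[-0.05,0.8,0,-0.14,3.5],[-0.1,1.2,0,-0.14,3.5],[-0.1,1.2,0,0,3.5],[-0.05,1,0,0,3.5],[-0.05,0.4,0,0,3.5],[0,0,0,0,3.5],[0,0,0,0,3.5]]
  ]
}}

```text
clock: 8.23
tcp_pos: [0.5959, 0.2546, 0.1468]
eef_rot: [-180.0, -0.0, -175.8]
ft_force: [0.7, -0.8, -0.0]
opening: 0.035
```

```bash
python3 - <<'E'
from h import *
import pickle
st();c=cam('wrist');t=cam('scene');pickle.dump(c,open('w3.pkl','wb'))
a=c['color'];b=cv2.resize(t['color'][110:290,160:400],(512,384))
cv2.imwrite('pics/w3.png',cv2.resize(np.vstack([a,b]),None,fx=.78,fy=.78))
E
```

```text
t 8.23 [0.5959 0.2546 0.1468] [-1.7998e+02 -2.0000e-02 -1.7578e+02] [ 0.7 -0.8 -0. ] 0.035
```

View pics/w3.png

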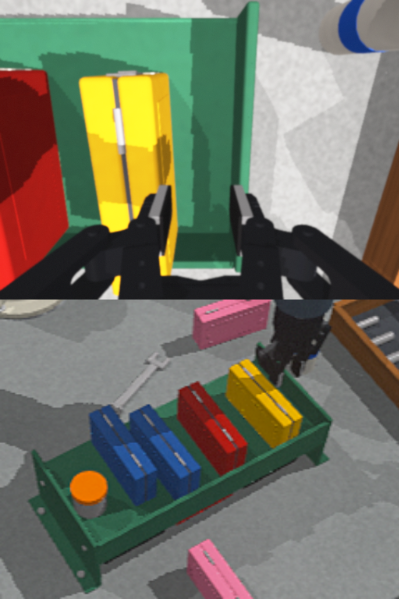

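```bash
python3 - <<'E'
from h import *
import pickle
c=pickle.load(open('w3.pkl','rb'))
a=np.radians(4.2);n=np.array([np.cos(a),np.sin(a)]);l=np.array([-n[1],n[0]])
for k,p,z in [('yFR',(80,79),.17),('hingeF',(116,77),.17),('hingeR',(128,280),.17),('bottomFL',(170,75),.17)]:
    w=ray(c,np.array(p)/.78,z)[0];print(k,np.round(w[:2],4),'n,l',np.round([w[:2]@n,w[:2]@l],4))
print(np.array(get_state()['tcp_pos'])[:2]@np.c_[n,l])
cv2.imwrite('pics/w3b.png',cv2.resize(c['color'][60:384,80:400],None,fx=1.8,fy=1.8))
E
```

```text
yFR [0.5305 0.1852] n,l [0.5426 0.1459]
hingeF [0.528  0.2044] n,l [0.5416 0.1652]
hingeR [0.6628 0.2096] n,l [0.6763 0.1605]
bottomFL [0.5249 0.2331] n,l [0.5405 0.1941]
[0.61309716 0.20964785]
```

View pics/w3b.png

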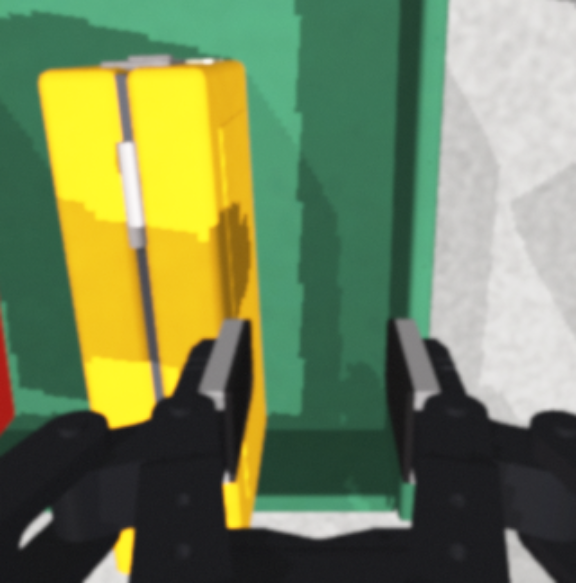

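Emit:
{"name": "step_arm", "arguments": {
  "deltas": [
    [[0,0,2,0,3.5],[0,0,3,0,3.5],[0,0,1,0,8.5],[0.1,-1.5,0,-0.2,8.5],[0.2,-2,0,-0.2,8.5],[0.1,-1.1,0,0,8.5],[0,0,0,0,8.5],[0,0,-2,0,8.5],[0,0,-3,0,8.5],[0,0,-1.8,0,8.5],[0,0,0,0,8.5],[0,0,0,0,3.5],[0,0,0,0,3.5],[0,0,0,0,3.5],[0,0,0,0,3.5],[0,0,0,0,3.5],[0,0,0,0,3.5]]
  ],
  "grip_force": 60
}}

```text
clock: 9.75
tcp_pos: [0.6012, 0.2089, 0.1413]
eef_rot: [179.9, 0.2, -177.8]
ft_force: [-0.7, 1.0, 6.5]
opening: 0.0376
```

Emit:
{"name": "step_arm", "arguments": {
  "deltas": [
    [[0,0,0.3,0,3.5],[0,0,0.3,0,3.5],[0,0,0,0,3.5]]
  ]
}}

```text
clock: 10.0
tcp_pos: [0.5999, 0.2083, 0.1451]
eef_rot: [180.0, -0.0, -177.8]
ft_force: [0.5, -0.1, -2.1]
opening: 0.0376
```

Emit:
{"name": "step_arm", "arguments": {
  "deltas": [
    [[0,0.2,0,0.1,3.5],[0,0.4,0,0.1,3.5],[-0.05,0.6,0,0.1,3.5],[-0.05,0.7,0,0.1,3.5],[0,0,0,0,3.5]]
  ]
}}

```text
clock: 10.42
tcp_pos: [0.5988, 0.2289, 0.1445]
eef_rot: [180.0, -0.0, -175.7]
ft_force: [0.1, 0.6, -2.6]
opening: 0.0374
```

Emit:
{"name": "step_arm", "arguments": {
  "deltas": [
    [[-0.05,0.6,-0.2,0,3.5],[-0.05,0.8,-0.1,0,3.5],[-0.05,0.8,-0.1,0,3.5],[-0.05,0.5,-0.1,0,3.5],[0,0.2,0,0,3.5],[0,0,0,0,3.5]]
  ]
}}

```text
clock: 10.92
tcp_pos: [0.5978, 0.2565, 0.1413]
eef_rot: [-180.0, 0.1, -175.8]
ft_force: [-0.6, -2.3, 5.7]
opening: 0.0375
```

Emit:
{"name": "step_arm", "arguments": {
  "deltas": [
    [[0,0.2,0.1,0,3.5],[0,0.2,0,0,3.5],[0,0.1,0,0,3.5],[0,0,0,0,3.5]]
  ]
}}

```text
clock: 11.25
tcp_pos: [0.5971, 0.2597, 0.1412]
eef_rot: [-179.8, -0.0, -175.9]
ft_force: [0.0, -6.5, 2.9]
opening: 0.0372
```

Emit:
{"name": "step_arm", "arguments": {
  "deltas": [
    [[0.2,0,0,0,3.5],[0.2,0,0,0,3.5],[0.1,0,0,0,3.5],[0,0,0,0,3.5]]
  ]
}}

```text
clock: 11.58
tcp_pos: [0.6006, 0.2599, 0.1412]
eef_rot: [-179.9, -0.2, -175.9]
ft_force: [-6.3, -5.1, 6.0]
opening: 0.0372
```

Emit:
{"name": "step_arm", "arguments": {
  "deltas": [
    [[0,-0.1,0,0,5.5],[0,0,0,0,5.5],[0,0,0,0,5.5],[0,0,2,0,5.5],[0,0,3,0,7],[0,-1.5,2,0,8.5],[0.1,-3,0,-0.06,8.5],[0.1,-3,0,-0.1,8.5],[0.1,-3,0,-0.1,8.5],[0.1,-2.7,0,0,8.5],[0,-1.4,0,0,8.5],[0,-0.5,0,0,8.5],[0,0,-2,0,8.5],[0,0,-3,0,8.5],[0,0,-2.5,0,8.5],[0,0,-0.8,0,8.5],[0,0,0,0,8.5]]
  ]
}}

```text
clock: 13.0
tcp_pos: [0.6046, 0.1097, 0.1254]
eef_rot: [-179.9, -0.3, -177.1]
ft_force: [0.3, -0.4, 0.6]
opening: 0.0849
```

Emit:
{"name": "step_arm", "arguments": {
  "deltas": [
    [[0,0,0,0,3.5],[0,0,0,0,3.5],[0,0,0,0,3.5],[0,0,0,0,3.5],[0,0,0,0,3.5],[0,0,0,0,3.5],[0,0,0.4,0,3.5],[0,0,0.3,0,3.5],[0,0,0,0,3.5]]
  ]
}}

```text
clock: 13.75
tcp_pos: [0.6058, 0.1095, 0.1349]
eef_rot: [180.0, -0.0, -177.1]
ft_force: [0.8, -0.5, -4.1]
opening: 0.0386
```

Emit:
{"name": "step_arm", "arguments": {
  "deltas": [
    [[0,0.5,0.2,0.06,3.5],[-0.05,1.1,0,0.1,3.5],[-0.05,1.6,0,0.1,3.5],[-0.1,1.9,0,0,3.5],[-0.1,1.7,0,0,3.5],[-0.05,1.1,0,0,3.5],[-0.05,0.6,0,0,3.5],[0,0.1,-0.2,0,3.5],[0,0,-0.4,0,3.5],[0,0,-0.2,0,3.5],[0,0,-0.1,0,3.5],[0,0,0,0,3.5]]
  ]
}}

```text
clock: 14.75
tcp_pos: [0.6024, 0.1952, 0.13]
eef_rot: [179.9, 0.1, -175.8]
ft_force: [-4.3, 2.2, 5.7]
opening: 0.0386
```

Emit:
{"name": "step_arm", "arguments": {
  "deltas": [
    [[-0.1,0,0,0,5.2],[0,0,0,0,5.2],[0,0,0,0,5.2],[0,0,2.5,0,5.2],[0,0,3,0,5.2],[0,-1,2.5,0,8.5],[0.15,-3,0,0.05,8.5],[0.15,-3,0,0.05,8.5],[0.15,-3,0,0,8.5],[0.15,-3,0,0,8.5],[0.15,-2.6,0,0,8.5],[0,-1.7,0,0,8.5],[0,-0.8,0,0,8.5],[0,0,0,0,8.5]]
  ]
}}

```text
clock: 15.92
tcp_pos: [0.6086, 0.0125, 0.2081]
eef_rot: [-180.0, 0.0, -175.5]
ft_force: [0.2, 0.5, 0.4]
opening: 0.0846
```

```bash
python3 - <<'E'
from h import *
import pickle
st();c=cam('wrist');pickle.dump(c,open('w4.pkl','wb'))
cv2.imwrite('pics/w4.png',cv2.resize(c['color'],None,fx=1.5,fy=1.5))
E
```

```text
t 15.92 [0.6086 0.0125 0.2081] [-1.7998e+02  1.0000e-02 -1.7547e+02] [0.2 0.5 0.4] 0.0846
```

View pics/w4.png

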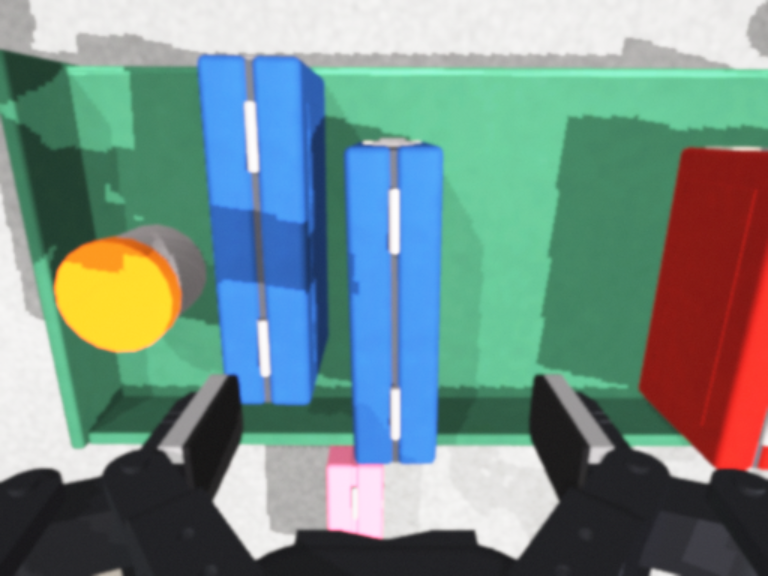

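```bash
python3 - <<'E'
from h import *
import pickle
c=pickle.load(open('w4.pkl','rb'))
a=np.radians(4.2);n=np.array([np.cos(a),np.sin(a)]);l=np.array([-n[1],n[0]])
for k,p in [('bFR',(346,147)),('bFL',(443,147)),('bRR',(355,462)),('bRL',(436,462)),('tFR',(199,58)),('tFL',(298,58)),('tRR',(240,402)),('tRL',(310,404))]:
    w=ray(c,np.array(p)/1.5,.17)[0];print(k,np.round(w[:2],4),'n,l',np.round([w[:2]@n,w[:2]@l],4))
print(np.array(get_state()['tcp_pos'])[:2]@np.c_[n,l])
E
```

```text
bFR [ 0.5403 -0.0086] n,l [ 0.5382 -0.0481]
bFL [0.5373 0.0297] n,l [ 0.538  -0.0097]
bRR [0.6866 0.0039] n,l [ 0.6851 -0.0464]
bRL [0.6835 0.043 ] n,l [ 0.6848 -0.0072]
tFR [ 0.5124 -0.0656] n,l [ 0.5063 -0.1029]
tFL [ 0.5095 -0.0284] n,l [ 0.506  -0.0656]
tRR [ 0.6581 -0.0513] n,l [ 0.6526 -0.0993]
tRL [ 0.6566 -0.0189] n,l [ 0.6535 -0.0669]
[ 0.60803602 -0.03080329]
```

Emit:
{"name": "step_arm", "arguments": {
  "deltas": [
    [[2.2,0.25,0,0,8.5],[2.2,0.25,0,0,8.5],[1.7,0.25,0,0,8.5],[0,0,0,0,8.5],[0,0,-2.4,0,8.5],[0,0,-3,0,8.5],[0,0,-1.6,0,8.5],[0,0,-0.4,0,8.5],[0,0,0,0,3.5],[0,0,0,0,3.5],[0,0,0,0,3.5],[0,0,0,0,3.5],[0,0,0,0,3.5],[0,0,0,0,3.5]]
  ]
}}

```text
clock: 17.13
tcp_pos: [0.6708, 0.0218, 0.1363]
eef_rot: [-180.0, 0.2, -175.3]
ft_force: [-0.4, -0.3, 6.4]
opening: 0.0384
```

Emit:
{"name": "step_arm", "arguments": {
  "deltas": [
    [[0,0,0.2,0,3.5],[-0.1,0.4,0,0,3.5],[-0.1,0.8,0,0,3.5],[-0.1,1.1,0,0,3.5],[-0.1,1.3,0,0,3.5],[-0.1,1.3,0,0,3.5],[-0.1,1.3,0,0,3.5],[-0.1,1.3,0,0,3.5],[-0.1,1.3,0,0,3.5],[-0.05,1.1,0,0,3.5],[-0.05,0.8,0,0,3.5],[0,0.4,0,0,3.5],[0,0,0,0,3.5]]
  ]
}}

```text
clock: 18.22
tcp_pos: [0.6606, 0.1344, 0.1363]
eef_rot: [180.0, 0.0, -175.3]
ft_force: [-1.4, -1.0, 5.4]
opening: 0.0381
```

Emit:
{"name": "step_arm", "arguments": {
  "deltas": [
    [[0,0,0,0,5.2],[0,0,0,0,5.2],[0,0,0,0,5.2],[0,0,2.5,0,5.2],[0,0,3,0,5.2],[-0.4,-0.8,2.3,0,8.5],[-1.6,-2.6,0,0,8.5],[-1.7,-2.9,0,0,8.5],[-1.7,-2.9,0,0,8.5],[-1.7,-2.9,0,0,8.5],[-1.6,-2.9,0,0,8.5],[-1,-1.8,0,0,8.5],[-0.6,-1.1,0,0,8.5],[0,0,0,0,8.5]]
  ]
}}

```text
clock: 19.38
tcp_pos: [0.5567, -0.0477, 0.2143]
eef_rot: [180.0, 0.0, -175.5]
ft_force: [0.2, 0.7, 0.8]
opening: 0.0847
```

```bash
python3 - <<'E'
from h import *
import pickle
st();c=cam('wrist');pickle.dump(c,open('w5.pkl','wb'))
cv2.imwrite('pics/w5.png',cv2.resize(c['color'],None,fx=1.5,fy=1.5))
E
```

```text
t 19.38 [ 0.5567 -0.0477  0.2143] [ 1.7998e+02  1.0000e-02 -1.7546e+02] [0.2 0.7 0.8] 0.0847
```

View pics/w5.png

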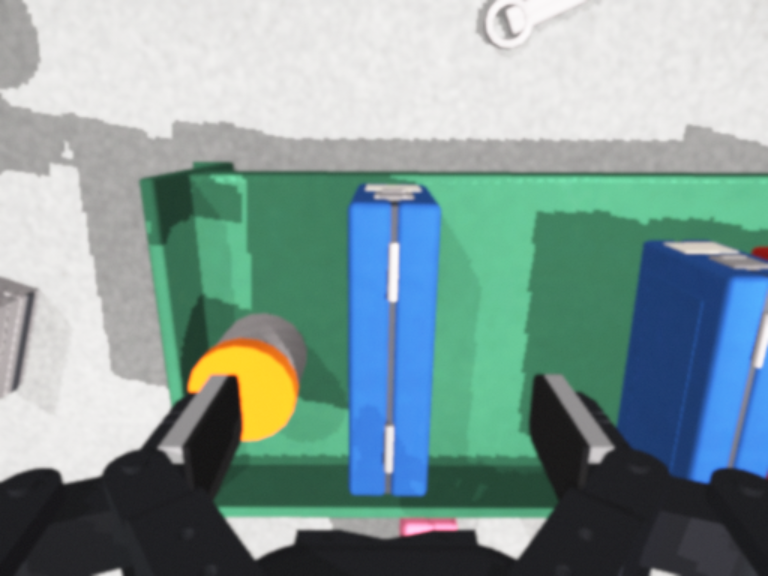

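Emit:
{"name": "step_arm", "arguments": {
  "deltas": [
    [[0,0.1,0,0,6.5],[0,0.1,-2,0,6.5],[0,0,-3,0,6.5],[0,0,-2.2,0,6.5],[0,0,-0.8,0,6.5],[0,0,-0.2,0,6.5],[0,0,0,0,3.5],[0,0,0,0,3.5],[0,0,0,0,3.5],[0,0,0,0,3.5],[0,0,0,0,3.5],[0,0,0.3,0,3.5],[0,0,0.4,0,3.5],[0,0,0,0,3.5]]
  ]
}}

```text
clock: 20.6
tcp_pos: [0.5573, -0.0441, 0.1391]
eef_rot: [180.0, -0.0, -175.3]
ft_force: [-0.8, 0.4, -3.0]
opening: 0.0382
```

Emit:
{"name": "step_arm", "arguments": {
  "deltas": [
    [[0.1,0.5,0,0,3.5],[0.2,1,0,0,3.5],[0.3,1.3,0,0,3.5],[0.4,1.5,0,0,3.5],[0.4,1.5,0,0,3.5],[0.4,1.5,0,0,3.5],[0.3,1.5,0,0,3.5],[0.3,1.2,0,0,3.5],[0.1,0.6,0,0,3.5],[0.1,0.3,-0.1,0,3.5],[0,0,-0.3,0,3.5],[0,0,-0.2,0,3.5],[0,0,-0.1,0,3.5],[0,0,0,0,3.5]]
  ]
}}

```text
clock: 21.77
tcp_pos: [0.5839, 0.0648, 0.1339]
eef_rot: [179.9, 0.1, -175.3]
ft_force: [-4.0, 1.9, 6.7]
opening: 0.0383
```

Emit:
{"name": "step_arm", "arguments": {
  "deltas": [
    [[0,0,0,0,5.2],[0,0,0,0,5.2],[0,0,0,0,5.2],[0,0,2.5,0,5.2],[0,0,3,0,5.2],[0,0,2.5,0,5.2],[0.25,-0.5,0,1.27,7],[0.25,-0.5,0,1.28,7],[0.25,-0.5,0,1.28,7],[0.25,-0.5,0,1.28,7],[0.25,-0.5,0,1.28,7],[0.3,-0.5,0,1.28,7],[0.3,-0.5,0,1.28,7],[0.3,-0.5,0,1.28,7],[0.3,-0.5,0,1.28,7],[0.3,-0.5,0,1.28,7],[0.3,-0.5,0,1.28,7],[0.3,-0.5,0,1.28,7],[0,0,0,1.28,7],[0,0,0,1.27,7]]
  ]
}}

```text
clock: 23.43
tcp_pos: [0.6173, 0.004, 0.2117]
eef_rot: [180.0, -0.0, -85.6]
ft_force: [0.2, 0.5, 0.4]
opening: 0.0701
```

```bash
python3 - <<'E'
from h import *
import pickle
st();print(np.round(get_state()['joint_pos'],1));c=cam('wrist');pickle.dump(c,open('w6.pkl','wb'))
cv2.imwrite('pics/w6.png',c['color'])
E
```

```text
t 23.43 [0.6173 0.004  0.2117] [ 1.7998e+02 -2.0000e-02 -8.5570e+01] [0.2 0.5 0.4] 0.0701
[ 14.9  22.4  17.8   0.  -85.4 -10.4]
```

View pics/w6.png

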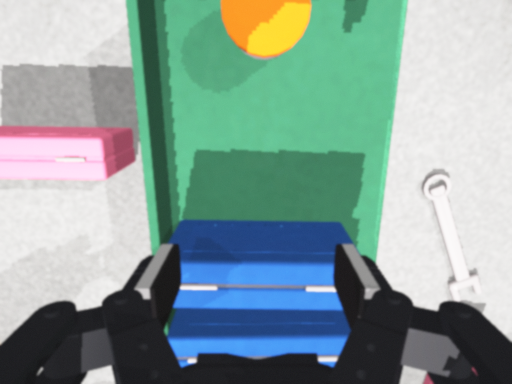

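Emit:
{"name": "step_arm", "arguments": {
  "deltas": [
    [[0,0,-3,0,7],[0,0,-3.5,0,7],[0,0,-2.5,0,7],[0,0,-1.4,0,7],[0,0,0,0,7],[-0.07,1,0,0,7],[-0.07,1,0,0,7],[-0.04,0.5,0,0,7],[-0.04,0.5,0,0,7],[-0.04,0.5,0,0,7],[-0.04,0.5,0,0,7],[-0.04,0.5,0,0,7]]
  ]
}}

```text
clock: 24.48
tcp_pos: [0.6139, 0.0501, 0.1086]
eef_rot: [-179.9, -0.0, -85.8]
ft_force: [-0.0, -3.5, 1.7]
opening: 0.0703
```

Emit:
{"name": "step_arm", "arguments": {
  "deltas": [
    [[-0.04,0.5,0,0,7],[-0.04,0.5,0,0,7],[-0.04,0.5,0,0,7],[-0.04,0.5,0,0,7],[-0.04,0.5,0,0,7],[-0.04,0.5,0,0,7],[0,0,0,0,7]]
  ]
}}

```text
clock: 25.07
tcp_pos: [0.611, 0.0808, 0.1077]
eef_rot: [180.0, 0.0, -85.8]
ft_force: [-0.7, -1.6, -1.0]
opening: 0.0697
```

Emit:
{"name": "step_arm", "arguments": {
  "deltas": [
    [[-0.04,0.5,0,0,7],[-0.04,0.5,0,0,7],[-0.04,0.5,0,0,7],[-0.04,0.5,0,0,7],[-0.02,0.3,0,0,7],[0,0,0,0,7]]
  ]
}}

```text
clock: 25.57
tcp_pos: [0.6094, 0.1038, 0.1078]
eef_rot: [180.0, 0.0, -85.8]
ft_force: [0.6, -2.9, -1.1]
opening: 0.07
```

Emit:
{"name": "step_arm", "arguments": {
  "deltas": [
    [[-0.02,0.2,0,0,7],[0,0.2,0,0,7],[0,0,0,0,7]]
  ]
}}

```text
clock: 25.82
tcp_pos: [0.6092, 0.1069, 0.1079]
eef_rot: [180.0, -0.0, -85.8]
ft_force: [0.6, -5.1, -1.2]
opening: 0.07
```

Emit:
{"name": "step_arm", "arguments": {
  "deltas": [
    [[0,0.2,0,0,7],[0,0.15,0,0,7],[0,0,0,0,7]]
  ]
}}

```text
clock: 26.07
tcp_pos: [0.6091, 0.1101, 0.1079]
eef_rot: [180.0, -0.0, -85.8]
ft_force: [-0.1, -4.8, -1.6]
opening: 0.0704
```

Emit:
{"name": "step_arm", "arguments": {
  "deltas": [
    [[0,0.2,0,0,7],[0,0.15,0,0,7],[0,0,0,0,7]]
  ]
}}

```text
clock: 26.32
tcp_pos: [0.609, 0.1125, 0.1077]
eef_rot: [179.9, -0.1, -85.8]
ft_force: [0.0, -8.1, -1.2]
opening: 0.0699
```

Emit:
{"name": "step_arm", "arguments": {
  "deltas": [
    [[0,0.2,0,0,7],[0,0.2,0,0,7],[0,0,0,0,7]]
  ]
}}

```text
clock: 26.57
tcp_pos: [0.6088, 0.1132, 0.1075]
eef_rot: [179.8, -0.4, -85.9]
ft_force: [2.6, -17.0, -2.9]
opening: 0.0699
```

Emit:
{"name": "step_arm", "arguments": {
  "deltas": [
    [[0,-0.8,0,0,7],[0,-0.8,0,0,7],[0,0,3,0,7],[0,0,3.5,0,7],[0,0,3.5,0,7],[-0.9,0.85,0,-1.28,6.5],[-0.9,0.85,0,-1.28,6.5],[-0.9,0.85,0,-1.28,6.5],[-0.9,0.85,0,-1.28,6.5],[-0.9,0.85,0,-1.28,6.5],[-0.9,0.85,0,-1.28,6.5],[-0.9,0.85,0,-1.28,6.5],[-0.9,0.85,0,-1.28,6.5],[-0.9,0.85,0,-1.28,6.5],[-0.9,0.85,0,-1.28,6.5],[-0.9,0.85,0,-1.28,6.5],[-0.9,0.85,0,-1.28,6.5],[-0.9,0.85,0,-1.28,6.5],[-0.8,0.6,0,-1.28,6.5],[0,0,0,0,6.5]]
  ]
}}

```text
clock: 28.23
tcp_pos: [0.4834, 0.2204, 0.2089]
eef_rot: [179.8, 0.1, -175.6]
ft_force: [0.1, 0.1, -0.6]
opening: 0.065
```

```bash
python3 - <<'E'
from h import *
import pickle
st();c=cam('wrist');t=cam('scene');pickle.dump((c,t),open('w7.pkl','wb'))
b=cv2.resize(t['color'][110:290,160:400],(512,384))
cv2.imwrite('pics/w7.png',cv2.resize(np.vstack([c['color'],b]),None,fx=.78,fy=.78))
E
```

```text
t 28.23 [0.4834 0.2204 0.2089] [ 1.7980e+02  8.0000e-02 -1.7559e+02] [ 0.1  0.1 -0.6] 0.065
```

View pics/w7.png

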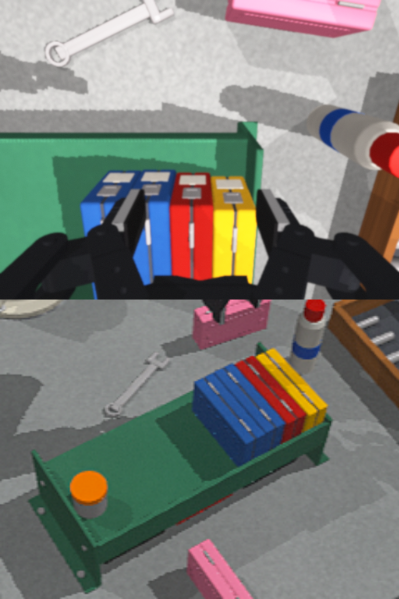

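Emit:
{"name": "step_arm", "arguments": {
  "deltas": [
    [[0,-0.6,-2.5,-0.04,6.5],[0,0,-3,0,6.5],[0,0,-2.6,0,6.5],[0,0,-1.1,0,6.5],[0,0,0,0,6.5],[0.8,0.06,0,0,6.5],[0.7,0.05,0,0,6.5],[0.4,0.03,0,0,6.5],[0.3,0.02,0,0,6.5],[0.3,0.02,0,0,6.5],[0.2,0.02,0,0,6.5],[0,0,0,0,6.5]]
  ]
}}

```text
clock: 29.33
tcp_pos: [0.5115, 0.2143, 0.1161]
eef_rot: [180.0, 0.0, -175.6]
ft_force: [0.3, -0.8, -0.4]
opening: 0.0651
```

Emit:
{"name": "step_arm", "arguments": {
  "deltas": [
    [[0.2,0.05,0,0,6.5],[0.2,0.05,0,0,6.5],[0.2,0.05,0,0,6.5],[0.1,0,0,0,6.5],[0,0,0,0,6.5]]
  ]
}}

```text
clock: 29.75
tcp_pos: [0.5181, 0.2155, 0.1158]
eef_rot: [-180.0, -0.0, -175.6]
ft_force: [-2.7, -2.1, 0.7]
opening: 0.0649
```

Emit:
{"name": "step_arm", "arguments": {
  "deltas": [
    [[0.2,0.02,0,0,6.5],[0.1,0,0,0,6.5],[0,0,0,0,6.5]]
  ]
}}

```text
clock: 30.0
tcp_pos: [0.5201, 0.2158, 0.1158]
eef_rot: [-180.0, -0.1, -175.6]
ft_force: [-6.9, -2.4, 4.0]
opening: 0.0651
```

Emit:
{"name": "step_arm", "arguments": {
  "deltas": [
    [[0.2,0.02,0,0,6.5],[0.2,0,0,0,6.5],[0,0,0,0,6.5]]
  ]
}}

```text
clock: 30.25
tcp_pos: [0.5199, 0.2156, 0.1157]
eef_rot: [-180.0, -0.6, -175.6]
ft_force: [-23.2, -0.6, 13.9]
opening: 0.0647
```

Emit:
{"name": "step_arm", "arguments": {
  "deltas": [
    [[-1,0,0,0,6.5],[-1,0,0,0,6.5],[0.1,-1.3,0,0,6.5],[0.1,-1.3,0,0,6.5],[0.1,-1.2,0,0,6.5],[0,0,0,0,6.5],[0.6,0.05,0,0,6.5],[0.6,0.05,0,0,6.5],[0.3,0.02,0,0,6.5],[0.2,0.02,0,0,6.5],[0,0,0,0,6.5]]
  ]
}}

```text
clock: 31.17
tcp_pos: [0.5227, 0.1787, 0.1154]
eef_rot: [-179.9, -0.4, -175.7]
ft_force: [-12.4, -2.2, 8.2]
opening: 0.0646
```

Emit:
{"name": "step_arm", "arguments": {
  "deltas": [
    [[0.1,0.02,0,0,6.5],[0.1,0,0,0,6.5],[0,0,0,0,6.5]]
  ]
}}

```text
clock: 31.42
tcp_pos: [0.5227, 0.1786, 0.1154]
eef_rot: [-179.9, -0.6, -175.7]
ft_force: [-20.1, -2.3, 13.3]
opening: 0.0645
```

Emit:
{"name": "step_arm", "arguments": {
  "deltas": [
    [[-1.1,0,0,0,6.5],[-1.1,0,0,0,6.5],[0,0,3,0,6.5],[0,0,3.5,0,6.5],[0,0,3,0,7],[0.78,-0.62,0,1.28,7],[0.78,-0.62,0,1.28,7],[0.78,-0.62,0,1.28,7],[0.78,-0.62,0,1.28,7],[0.78,-0.62,0,1.28,7],[0.78,-0.62,0,1.28,7],[0.78,-0.62,0,1.28,7],[0.78,-0.62,0,1.28,7],[0.78,-0.62,0,1.28,7],[0.78,-0.62,0,1.28,7],[0.78,-0.62,0,1.28,7],[0.78,-0.62,0,1.28,7],[0.78,-0.62,0,1.28,7],[0.7,-0.5,0,1.28,7],[0,0,0,0,7]]
  ]
}}

```text
clock: 33.08
tcp_pos: [0.6153, 0.0936, 0.2101]
eef_rot: [-180.0, -0.0, -85.9]
ft_force: [-0.1, -0.5, -0.4]
opening: 0.0701
```

Emit:
{"name": "step_arm", "arguments": {
  "deltas": [
    [[-0.2,0,-3,0,7],[-0.1,0,-3.5,0,7],[0,0,-2.5,0,7],[0,0,-1.2,0,7],[0,0,0,0,7],[-0.07,0.8,0,0,7],[-0.04,0.5,0,0,7],[-0.02,0.3,0,0,7],[0,0.2,0,0,7],[0,0.2,0,0,7],[0,0,0,0,7]]
  ]
}}

```text
clock: 34.0
tcp_pos: [0.6103, 0.1125, 0.1108]
eef_rot: [-179.9, -0.2, -86.0]
ft_force: [0.4, -8.0, 1.3]
opening: 0.0696
```

Emit:
{"name": "step_arm", "arguments": {
  "deltas": [
    [[0,0.15,0,0,7],[0,0.15,0,0,7],[0,0,0,0,7]]
  ]
}}

```text
clock: 34.25
tcp_pos: [0.6103, 0.1125, 0.1109]
eef_rot: [-179.9, -0.5, -86.1]
ft_force: [2.0, -16.7, 1.1]
opening: 0.0697
```

Emit:
{"name": "step_arm", "arguments": {
  "deltas": [
    [[0,-0.8,0,0,7],[0,-0.8,0,0,7],[0,0,3,0,7],[0,0,3.5,0,7],[-1,-1,3,0,7],[-2,-3,1,0,7],[-2,-3,1,-1,7],[-2,-3,1,-1,7],[-2,-3,1,-1,7],[-2,-3,0,-1,7],[-2,-3,0,-1,7],[-2,-3,0,-1,7],[-2,-3,0,-1,7],[-1.5,-3,0,-1,7],[-1,-3,0,-1,7],[0,-3,0,-1,7],[0,-2,0,0,7],[0,-1,0,0,7],[0,0,0,0,7]]
  ]
}}

```text
clock: 35.83
tcp_pos: [0.4145, -0.27, 0.2441]
eef_rot: [-180.0, 0.0, -136.1]
ft_force: [0.2, 0.2, -0.9]
opening: 0.0699
```

```bash
python3 - <<'E'
from h import *
st();t=cam('top');s=cam('scene')
a=cv2.resize(t['color'][125:255,150:400],(750,390),interpolation=cv2.INTER_CUBIC)
b=cv2.resize(s['color'][140:240,220:370],(315,210),interpolation=cv2.INTER_CUBIC)
im=np.zeros((600,750,3),np.uint8);im[:390]=a;im[390:600,:315]=b
b2=cv2.resize(s['color'][100:320,70:400],(315,210));im[390:,330:645]=b2
cv2.imwrite('pics/w8.png',im)
E
```

```text
t 35.83 [ 0.4145 -0.27    0.2441] [-1.7998e+02  5.0000e-02 -1.3614e+02] [ 0.2  0.2 -0.9] 0.0699
```

View pics/w8.png

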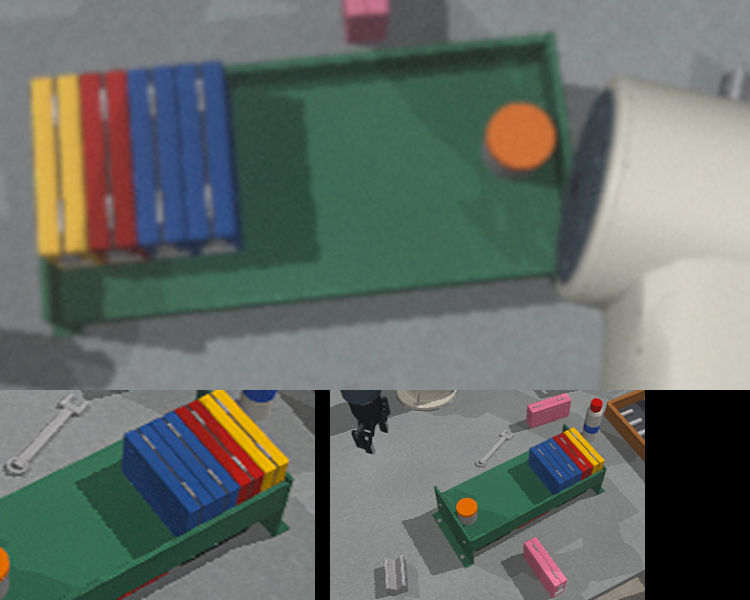

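```bash
python3 - <<'E'
from h import *
st();workorder.job_done()
E
```

```text
t 35.93 [ 0.4146 -0.2684  0.2441] [-1.7999e+02  6.0000e-02 -1.3604e+02] [-1.   0.1 -0.7] 0.0702
the job is handed in; nothing more can be done
```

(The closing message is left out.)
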